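# Stow the peeler in the prep board and swing its top shut

### The job

Put the peeler away: lay it flat in the open well of the wooden prep board. Then swing the board's pivoting top shut over it by pushing near its free end, until the ball catch has clicked into its end and it rests against the metal keeper. Push slowly and gently, never with more than 20 N, and leave the other things where they are.

Things in the scene. Friction and masses are not known exactly. Their poses are not given: they have to be found in the camera images.
- prep_board: wooden base of the prep board, stuck to the counter by its feet, long side across the robot: 380 x 152 mm, flat deck 36 mm above the counter. Origin on the counter under its steel pivot pin, near its right end. y: along the base, from the pin to the catch end (deck from -62 to +317 mm); x: to the back (deck from -60 to +92 mm); z up
- pin (a point): on the pin's axis at deck height, 36 mm above the counter. The top turns about it; its flat steel head, 34 mm across, holds the top down and ends 56 mm above the counter. The top's hole has about 1 mm of play
- well (a point): centre of the floor of the tool well, 14 mm above the counter: a pocket 194 mm long (along the base's y) x 84 mm wide x 22 mm deep, open from above while the top is swung out
- swivel_top: pinned grey top, 116 mm wide, 16 mm thick, reaching 285 mm from the pin, about 0.5 kg. Origin: centre of its hole, underside; y to its free end, x across (edges at +-58 mm). Shut, its axes are parallel to the base's within 0.06 rad; it starts 1.1 to 1.4 rad anticlockwise from that, overhanging the counter on the robot's side, sagging 2 to 4 mm. Push its -x edge to shut it
- top_tip (a point): on the top's centre line, 255 mm from the pin, half-way through its thickness. Here it swings with 1 to 4 N; about 50 mm before home the ball begins to ride over the top's end, which asks 4 to 9 N; then the ball snaps into a notch in the end as the top meets the keeper, a hard stop
- catch (a joint): travel of the catch's sprung steel ball, in m: 0 = fully out, 0.002 to 0.004 = pressed in by the top's end, 0 again once in the notch. The ball sits in an L-shaped metal keeper, 16 mm high, on the base's far back corner. The keeper is slotted: its stop, and with it the shut top, lies anywhere up to 16 mm before or behind parallel; where is not measured
- peeler_mid (a point): centre of the peeler, half-way up: a black-handled peeler 170 x 25 x 17 mm lying flat on the counter, 80 g; x along its length, z up
- fork: dinner fork, 196 x 27 x 13 mm, lying on the counter; origin under its middle; leave it
- tablespoon: tablespoon, 191 x 38 x 13 mm, lying on the counter; origin under its middle; leave it
- matchbox: box of kitchen matches, 65 x 110 x 22 mm; origin under its middle; leave it
- mug: two-tone mug with a handle, 90 x 122 x 105 mm, standing to the right of the board; origin under its middle; leave it
- opener: bottle opener with a blue handle, 174 x 41 x 20 mm, lying on the counter; origin under its middle; leave it

How it is judged (in metres and radians):
On the way, in this order (a step that is already met when the one before it is completed fails the run):
1. the peeler lies flat in the well while the top is still open (z of peeler_mid in the frame of prep_board below 0.029 m and horizontal distance between peeler_mid and well below 0.04 m and angle between peeler_mid's own x axis and vertical between 1.52 and 1.62 rad and contact force between the fingers and peeler below 0.1 N), for 0.2 s.
2. the top has been swung shut over it and the ball has clicked into its notch (angle between the y axis of swivel_top and the y axis of prep_board, either way round below 0.065 rad and value of joint catch below 0.0012 m), for 0.2 s.
At the end, for the whole second after the job is handed in: The peeler lies in the well (centre within 40 mm of the well's centre, below deck level); the top is shut and latched over it (within 0.065 rad of parallel to the base, level within 0.02 rad, the ball out in its notch to within 1.2 mm); both are at rest (all of step 2 and z of peeler_mid in the frame of prep_board below 0.029 m and horizontal distance between peeler_mid and well below 0.04 m and angle between swivel_top's own z axis and vertical below 0.02 rad and linear speed of swivel_top below 0.01 m/s and linear speed of peeler below 0.02 m/s); the robot touches nothing.
It fails at once if the top is pushed with more than 20 N (contact force between any of the fingers, the arm and swivel_top above 20 N).
It fails at once if a bystander (fork, spoon, matchbox, mug, bottle opener) is shifted by more than 25 mm (distance of any of fork, tablespoon, matchbox, mug, opener from where it was at the start of the episode above 0.025 m).
It also fails if it takes over 72 s, if anything falls off the work surface, if the arm or the gripper's body presses on something with over 40 N, if the wrist force passes 120 N, or if a joint passes its speed limit or range.

### The arm

A 6-joint arm with a two-finger parallel gripper is mounted at the origin on a cart in front of the work surface, level with it; the furniture and walls round the work are solid. World frame = base frame: x ahead of the robot, y to its left, z up, the work surface at z = 0. Lengths are in mm, angles in rad, forces in N, time in s.
With the tool pointing down it reaches from about 300 to 875 mm from the base axis. Payload 4.2 kg.
Tool frame: the origin (TCP) lies at the centre of the arm's flange, where the gripper is bolted on; the fingertips stand 173 mm ahead of it and the grasp point (between the pads) lies 155 mm ahead of it; z points along the fingers, y is the line along which they close (so a half turn about z gives the same grasp; the last joint's range is limited). The gripper opens to 85 mm and grips with 20 to 120 N. Pads are 22 mm wide; open, the fingers measure 114 mm over their backs; the gripper's body (76 mm by 85 mm) begins 54 mm behind the grasp point. The pads swing forward as they close: fully open they stand 13 mm farther back than shut.
Start: joints at [1.293, 0.32, 1.565, -0, 1.257, -0.02], TCP at [146.595, 555.997, 404.738] pointing down, gripper open.
Joint ranges: [-3.11, 3.11], [-0.84, 2.01], [0.21, 2.61], [-1.34, 4.49], [0.05, 2.63], [-2.56, 2.56]. Speed limits (rad/s): [2.57, 2.57, 3.14, 3.14, 3.14, 3.14].

### API

Orientations are given as a 3x3 rotation matrix whose columns are the frame's x, y, z axes.
In Python, from workcell import env, viewer, masks_of gives the robot as it stands.
- The arm moves only by the shell command python3 -m pendant 'ROWS' [FORCE]. ROWS is JSON, a list of rows, each a list of 3 entries, a list of its own where there are three numbers: the closure, from -1 (fully open) to 1 (shut), so that 0 is half open, then the shift along the tool's x, y, z scaled (see below), then the turn about the tool's z scaled (see below). A call has 1 to 12 rows; each row is the pose to reach, as a shift and turn from the pose commanded when the call began, along the tool's axes at that moment; what a row does not reach only later rows make up. The controller multiplies each number of a shift by 100 mm and each number of a turn by 1.5 rad. A row lasts 1/12 s, in which the tool goes at most 41.7 mm and 7.16 degrees, less where a joint would pass 70% of its speed; a pose out of reach is approached as far as the arm can. A call with a number of a shift or a turn outside -1 to 1 is refused whole. A call with a gripper value outside its range is refused whole. The fingers move at their own pace and stop on an object; FORCE is the grip in N (left out, the last holds). Time passes only in rows, so rows that repeat a pose let the fingers close. It gives the time, the measured TCP pose, the force, the opening and the grip force at its end, in the units of the state.
- env.get_obs(): the state, without advancing time (a new reading comes with each control period).
- viewer.grab_frame(name): name is "scene" or "top" or "wrist"; returns the picture (420x560x3 uint8, red, green, blue); there is no depth.
- viewer.calibration(name): a dict with "intrinsics" (3x3 intrinsics, pixels), "xyz" and "attitude" of the camera in the world. Camera axes: x right, y up, looking along -z (the intrinsics and any distortion apply to the point x, -y, -z); pixel columns grow to the right and rows downward; lengths in mm; the calibration is good to about 2 mm. A picture is of the moment at which its call begins: read the wrist's pose just before it. calibration takes no time and is no camera call; for the wrist camera it gives the pose at the moment of the call.
- env.finish_job(): hands the job in; it is judged then, once.
Trained networks look in the newest picture that a camera, given by its name, has taken for a name from the list of things; names that differ only in an ending like _2 or _b are one class to them, and where a whole thing is asked for, a point or a joint stands for the part that bears it (a point fixed in the world has none). Each returns a list of dicts, best first, with "confidence" (0 to 1); they miss things now and then, are a little off and sometimes report something else, mostly with a low value. They report only what shows in the picture. A call takes as long as a camera call.
- masks_of(camera, label): "mask" (420x560 bool, what is visible of it) and "bbox" ([centre column, centre row, width, height] in pixels, round what is visible of it).
The state is a dict: "time": time; "qpos": joint angles; "dq": joint speeds; "joint_torque": joint torques, N m; "tcp_pos": TCP position; "eef_rot": TCP orientation; "contact_force": force on the tool from outside, world axes, zero at the start; "torque": the same for the moment, N m; "width": opening from 0.0 (shut) to 1.0 (fully open); "grasp_force": force on a finger pad.
Only numpy, scipy, OpenCV 4.12 (cv2) and the standard library are available. Lean on these libraries where they do the work, as an engineer would, in place of code of your own. Each camera call takes 0.05 s, during which the arm holds its last target. There are 200 camera calls.

## Working session

There is one attempt and no reset: what is moved stays moved. The work goes in short steps, Python scripts to look and compute and a shell command to move; the robot and the scene stay as the last step left them, time stands still between calls to the robot, and variables do not carry over. Pictures are saved under pics/ and viewed, at most 10 in all, crops included, and the job is handed in when it is done.

```bash
mkdir -p pics; ls; cat > h.py <<'E'
import numpy as np, cv2
from workcell import env, viewer, masks_of
def ray(cal,u,v):
    K=np.array(cal["intrinsics"],float);R=np.array(cal["attitude"],float)
    d=np.linalg.inv(K)@np.array([u,v,1.]);d=np.array([d[0],-d[1],-d[2]])
    return np.array(cal["xyz"],float),R@d
def at_z(cal,u,v,z):
    o,d=ray(cal,u,v);return o+d*(z-o[2])/d[2]
def proj(cal,p):
    K=np.array(cal["intrinsics"],float);R=np.array(cal["attitude"],float)
    c=R.T@(np.array(p,float)-np.array(cal["xyz"],float));c=np.array([c[0],-c[1],-c[2]])
    q=K@c;return q[:2]/q[2]
def axis(mask,cal,z):
    v,u=np.nonzero(mask);P=np.array([at_z(cal,a,b,z)[:2] for a,b in zip(u,v)],np.float32)
    return cv2.minAreaRect(P),P.mean(0)
E
python3 - <<'E'
from h import *
o=env.get_obs();print({k:np.round(v,3).tolist() for k,v in o.items()})
for n in("scene","top"):
    im=viewer.grab_frame(n);cv2.imwrite(f"pics/{n}0.png",im[...,::-1])
    c=viewer.calibration(n);print(n,{k:np.round(v,3).tolist() for k,v in c.items()})
    for l,z in(("prep_board",36),("swivel_top",50),("peeler_mid",9),("fork",6),("tablespoon",6),("matchbox",22),("mug",105),("opener",10),("pin",56)):
        for m in masks_of(n,l)[:2]:
            r,cm=axis(m["mask"],c,z);print(n,l,round(m["confidence"],2),np.round(m["bbox"]),np.round(r[0]),np.round(r[1]),round(r[2],1),m["mask"].sum())
E
```

```text
pics
{'time': 0.0, 'qpos': [1.293, 0.32, 1.566, 0.0, 1.257, -0.02], 'dq': [0.0, -0.0, 0.0, -0.0, 0.001, 0.0], 'joint_torque': [-0.0, -41.553, -23.416, -0.0, 0.008, 0.0], 'tcp_pos': [146.546, 555.831, 403.881], 'eef_rot': [[-0.967, 0.255, -0.001], [0.255, 0.967, -0.002], [0.0, -0.002, -1.0]], 'contact_force': [-0.695, -0.473, 0.233], 'torque': [-0.011, 0.011, -0.02], 'grasp_force': 0.0, 'width': 1.0}
scene {'intrinsics': [[535.139, 0.0, 278.143], [0.0, 535.139, 202.907], [0.0, 0.0, 1.0]], 'xyz': [-179.456, -467.259, 931.472], 'attitude': [[0.499, 0.651, -0.571], [-0.866, 0.384, -0.319], [0.011, 0.654, 0.756]]}
scene swivel_top 0.62 [292. 195. 134. 101.] [ 541. -109.] [129. 352.] 73.1 6289
scene peeler_mid 0.91 [173. 180.  72.   8.] [451. 173.] [ 29. 164.] 30.6 480
scene peeler_mid 0.39 [146. 205.  67.  36.] [360. 180.] [194.  25.] 87.5 416
scene fork 0.75 [147. 208.  64.  35.] [359. 179.] [188.  25.] 84.4 387
scene tablespoon 0.71 [134. 217.  70.  47.] [315. 180.] [191.  37.] 80.3 501
scene matchbox 0.59 [357. 275.  52.  45.] [ 426. -316.] [ 82. 112.] 17.7 1808
scene mug 0.82 [420. 21
[... 435 characters left out ...]
52. 169.  86.] [664. -13.] [163. 380.] 0.7 7598
top swivel_top 0.92 [288. 209. 101. 147.] [ 543. -107.] [119. 347.] 72.2 7289
top peeler_mid 0.89 [164. 228.  70.  31.] [449. 173.] [ 27. 168.] 30.4 634
top fork 0.62 [259. 150. 166.  81.] [673. -11.] [165. 387.] 0.2 7216
top fork 0.61 [153. 265.  79.  25.] [359. 181.] [189.  26.] 84.2 544
top tablespoon 0.64 [155. 283.  84.  26.] [323. 178.] [ 38. 188.] 0.9 656
top matchbox 0.66 [377. 267.  54.  29.] [ 430. -313.] [ 66. 112.] 17.1 1434
top mug 0.93 [415. 194.  59.  46.] [ 596. -367.] [100. 110.] 30.2 1845
top opener 0.96 [301. 300.  70.  50.] [ 338. -161.] [173.  38.] 74.5 776
top pin 0.74 [259. 150. 167.  81.] [656. -16.] [159. 374.] 0.7 7194
```

View pics/top0.png

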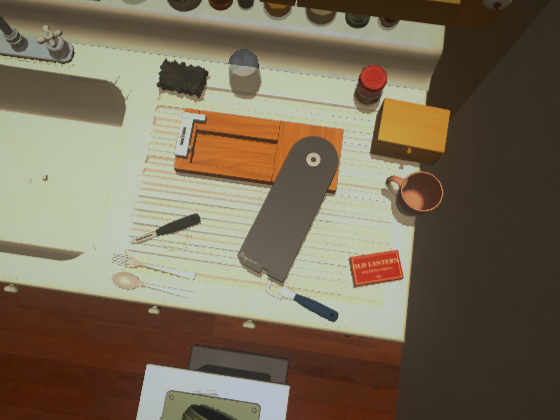

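View pics/scene0.png

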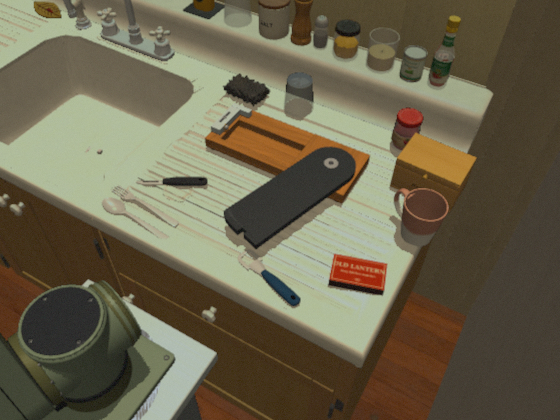

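The pictures show the peeler at top-camera pixel (165,228) with its handle to the right. The well spans about (190–280, 118–180), the keeper is at (185,135) and the pin at (313,160). The swivel top points toward the robot, with its end at (262,265) and the opener just beyond it. I'll zoom in on the well.

```bash
python3 - <<'E'
from h import *
im=cv2.imread("pics/top0.png")[95:205,165:355]
cv2.imwrite("pics/crop.png",cv2.resize(im,None,fx=4,fy=4,interpolation=cv2.INTER_CUBIC))
E
```

```text
(no output)
```

View pics/crop.png

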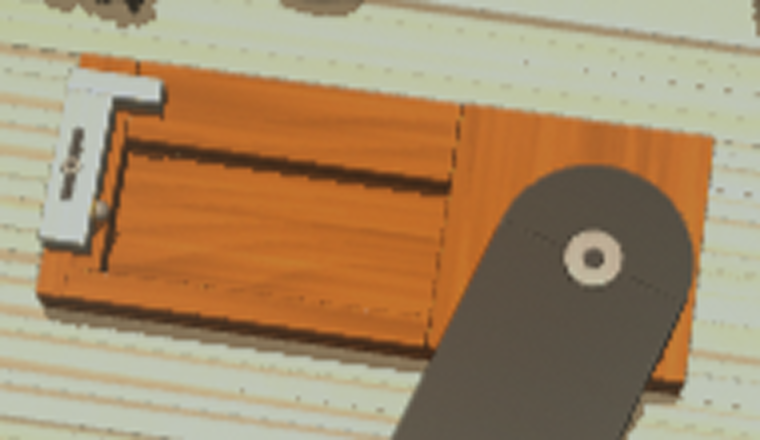

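```bash
cat > geo.py <<'E'
from h import *
c=viewer.calibration("top")
def P(x,y,z): return at_z(c,(x+.5)/4-.5+165,(y+.5)/4-.5+95,z)[:2]
def board():
    src=np.array([[92,317],[92,-62],[-60,317],[-60,-62],[0,0]],float)
    dst=np.array([P(80,57,36),P(713,135,36),P(38,297,36),P(683,383,36),P(594,257,56)])
    a=src-src.mean(0);b=dst-dst.mean(0)
    t=np.arctan2((a[:,0]*b[:,1]-a[:,1]*b[:,0]).sum(),(a*b).sum())
    R=np.array([[np.cos(t),-np.sin(t)],[np.sin(t),np.cos(t)]]);o=dst.mean(0)-R@src.mean(0)
    return t,R,o,(src@R.T+o-dst)
E
python3 - <<'E'
from geo import *
t,R,o,res=board();print("board",t,o.round(1),res.round(1).tolist())
W=np.array([P(125,138,36),P(103,268,36),P(430,317,36),P(452,180,36)])
print("well corners board",((W-o)@R).round(1).tolist(),"center world",W.mean(0).round(1),"board",((W.mean(0)-o)@R).round(1))
viewer.grab_frame("top");s=masks_of("top","swivel_top")[0]["mask"];m=masks_of("top","peeler_mid")[0]["mask"]
for mm,z in((s,44),(m,9)):
    r,_=axis(mm,c,z);print(np.round(r[0],1),np.round(r[1],1),r[2])
v,u=np.nonzero(s);S=np.array([at_z(c,a,b,48)[:2] for a,b in zip(u,v)])
for q in cv2.boxPoints(axis(s,c,48)[0]):print("topcorner",np.round(q,1))
q=cv2.boxPoints(axis(masks_of("top","opener")[0]["mask"],c,10)[0]);print("opener",q.round().tolist())
E
```

```text
board 0.011836319012568295 [ 650.6 -141.5] [[1.0, 1.0], [0.0, -0.9], [-0.9, 2.2], [0.6, -2.2], [-0.8, -0.2]]
well corners board [[44.0, 281.1], [-36.8, 280.5], [-40.9, 88.8], [43.7, 87.2]] center world [650.9  43. ] board [  2.5 184.4]
[ 544.7 -107.3] [116.9 344.3] 72.64201354980469
[449.6 173.1] [ 25.5 165.5] 29.038558959960938
topcorner [ 362.6 -111.7]
topcorner [ 690.  -214.1]
topcorner [ 724.8 -102.8]
topcorner [397.3  -0.5]
opener [[297.0, -239.0], [333.0, -249.0], [378.0, -83.0], [342.0, -73.0]]
```

```bash
python3 -m pendant '[[-0.3,[-0.3,-0.22,0],0],[-0.3,[-0.6,-0.44,0],0],[-0.3,[-0.9,-0.66,0.0],0],[-0.3,[-1.0,-0.75,0.0],0]]' 40 | tail -3
python3 -m pendant '[[-0.3,[-0.3,-0.22,0],0],[-0.3,[-0.6,-0.44,0],0],[-0.3,[-0.9,-0.66,0.0],0],[-0.3,[-1.0,-0.75,0.0],0]]' | tail -1
python3 -m pendant '[[-0.3,[-0.3,-0.22,0],0],[-0.3,[-0.6,-0.44,0],0],[-0.3,[-0.9,-0.66,0.0],0],[-0.3,[-1.0,-0.75,0.0],0]]' | tail -1
python3 -m pendant '[[-0.3,[-0.3,-0.22,0.1],0.08],[-0.3,[-0.6,-0.44,0.2],0.16],[-0.3,[-0.9,-0.66,0.3],0.24],[-0.3,[-0.91,-0.68,0.4],0.32],[-0.3,[-0.91,-0.68,0.5],0.4],[-0.3,[-0.91,-0.68,0.5],0.48],[-0.3,[-0.91,-0.68,0.5],0.537],[-0.3,[-0.91,-0.68,0.5],0.537],[-0.3,[-0.91,-0.68,0.5],0.537]]' | tail -1
python3 - <<'E'
from h import *
o=env.get_obs();print(o["tcp_pos"],o["eef_rot"],o["time"],o["width"],o["qpos"])
im=viewer.grab_frame("wrist");c=viewer.calibration("wrist");cv2.imwrite("pics/w1.png",im[...,::-1])
for m in masks_of("wrist","peeler_mid")[:2]:
    r,_=axis(m["mask"],c,9);print(m["confidence"],m["bbox"],r)
E
```

```text
contact_force: [-0.1, 0.0, -0.7]
width: 0.649
grasp_force: 0.0
grasp_force: 0.0
grasp_force: 0.0
grasp_force: 0.0
[450.08444191 173.16383346 354.80527453] [[-4.87939269e-01  8.72877534e-01  2.83440058e-04]
 [ 8.72877558e-01  4.87939158e-01  3.81691263e-04]
 [ 1.94868225e-04  4.33650621e-04 -9.99999887e-01]] 2.95 0.6489554522256619 [ 3.43350854e-01  2.14837315e-01  1.84681333e+00  2.99400055e-04
  1.07954663e+00 -1.66517640e-01]
0.6 [272.6, 184.4, 21.5, 168.5] ((447.9983215332031, 173.11424255371094), (23.952362060546875, 169.6957550048828), 28.539180755615234)
```

View pics/w1.png

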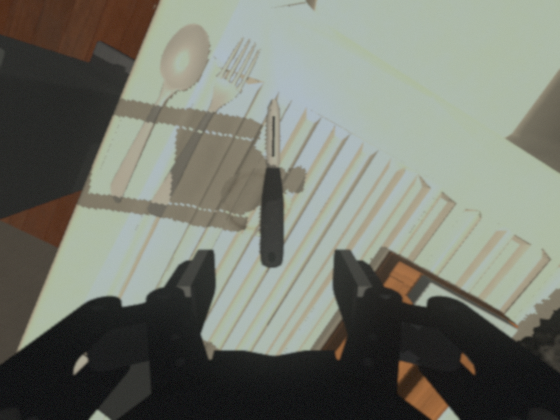

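The wrist picture shows the peeler lined up between the fingers, with its handle at rows 168–265 and column 272. I'll grip 20 mm toward the handle.

```bash
python3 -m pendant '[[-0.3,[-0.1,-0.01,0.3],0],[-0.3,[-0.2,-0.01,0.6],0],[-0.3,[-0.2,-0.01,0.9],0],[-0.3,[-0.2,-0.01,1.0],0]]' | tail -1
python3 -m pendant '[[-0.3,[0,0,0.25],0],[-0.3,[0,0,0.5],0],[-0.3,[0,0,0.68],0],[-0.3,[0,0,0.77],0],[-0.3,[0,0,0.77],0],[0.6,[0,0,0.77],0],[1,[0,0,0.77],0],[1,[0,0,0.77],0],[1,[0,0,0.77],0],[1,[0,0,0.77],0],[1,[0,0,0.77],0],[1,[0,0,0.77],0]]' 50
python3 -m pendant '[[1,[0,0,-0.1],0],[1,[0,0,-0.3],0],[1,[0,0,-0.6],0],[1,[0,0,-0.9],0],[1,[0,0,-0.9],0],[1,[0,0,-0.9],0]]' 50
python3 - <<'E'
from h import *
o=env.get_obs();print(o["tcp_pos"],o["time"],o["width"],o["grasp_force"])
im=viewer.grab_frame("wrist");c=viewer.calibration("wrist");cv2.imwrite("pics/w2.png",im[...,::-1])
for m in masks_of("wrist","peeler_mid")[:2]:
    r,_=axis(m["mask"],c,99);print(m["confidence"],m["bbox"],r)
E
```

```text
grasp_force: 0.0
time: 4.38
tcp_pos: [459.4, 155.3, 179.1]
eef_rot: [[-0.486, 0.874, 0.003], [0.874, 0.486, 0.001], [-0.001, 0.003, -1.0]]
contact_force: [-0.4, -0.2, 6.8]
width: 0.275
grasp_force: 50.8
time: 4.88
tcp_pos: [459.1, 155.1, 269.6]
eef_rot: [[-0.486, 0.874, 0.005], [0.874, 0.486, 0.001], [-0.001, 0.005, -1.0]]
contact_force: [-0.4, -0.1, -1.0]
width: 0.276
grasp_force: 50.0
[459.13169431 155.14142953 269.55612387] 4.8833 0.27622391239889904 49.983070492744446
0.75 [275.0, 186.5, 49.8, 342.3] ((443.0563659667969, 179.3160400390625), (24.823749542236328, 153.8472137451172), 30.20802879333496)
```

View pics/w2.png

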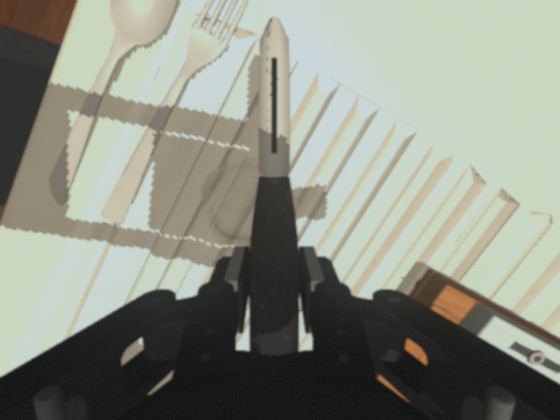

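The peeler is held firmly, blade ahead of the fingers. Next I'll carry it over the well.

```bash
python3 -m pendant '[[1,[-0.2,0.1,0],0],[1,[-0.45,0.22,0],0],[1,[-0.7,0.343,0],0]]' | tail -1
python3 -m pendant '[[1,[-0.25,0.12,0],0],[1,[-0.5,0.24,0],0],[1,[-0.7,0.343,0],0]]' | tail -1
python3 -m pendant '[[1,[-0.25,0.12,0],0.08],[1,[-0.5,0.24,0],0.16],[1,[-0.69,0.343,0],0.24],[1,[-0.69,0.343,0],0.31],[1,[-0.69,0.343,0],0.33],[1,[-0.69,0.343,0],0.33],[1,[-0.69,0.343,0],0.33]]'
python3 - <<'E'
from h import *
im=viewer.grab_frame("top");c=viewer.calibration("top");cv2.imwrite("pics/t2.png",im[...,::-1])
for m in masks_of("top","peeler_mid")[:2]:
    r,_=axis(m["mask"],c,99);print(m["confidence"],m["bbox"],r)
im=viewer.grab_frame("wrist");cv2.imwrite("pics/w3.png",im[...,::-1])
cw=viewer.calibration("wrist")
for m in masks_of("wrist","peeler_mid")[:1]:
    v,u=np.nonzero(m["mask"]);i=v.argmin();print("tip",at_z(cw,u[v<v.min()+4].mean(),v.min(),99),m["bbox"])
E
```

```text
grasp_force: 50.0
grasp_force: 50.0
time: 6.07
tcp_pos: [649.9, 22.4, 265.9]
eef_rot: [[-0.013, 1.0, -0.003], [1.0, 0.013, 0.0], [0.0, -0.003, -1.0]]
contact_force: [0.2, 0.5, -0.6]
width: 0.278
grasp_force: 49.9
0.46 [260.6, 145.6, 19.0, 11.7] ((650.16845703125, -21.171897888183594), (25.62377166748047, 37.468101501464844), 8.33825397491455)
tip [647.92853203 127.94028888  99.        ] [275.4, 186.8, 47.9, 341.1]
```

View pics/w3.png

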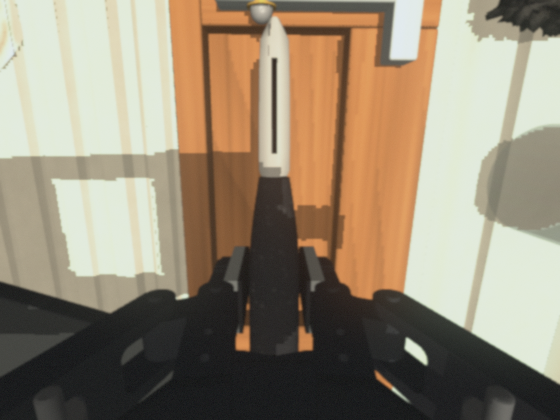

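The wrist picture shows the peeler centred over the well (edges at columns 207 and 348, peeler at 275). Its tip is about 12 mm short of the end wall, as planned, so I'll lower it.

```bash
python3 -m pendant '[[1,[0,0,0.15],0],[1,[0,0,0.3],0],[1,[0,0,0.42],0],[1,[0,0,0.52],0],[1,[0,0,0.6],0],[1,[0,0,0.65],0],[1,[0,0,0.68],0],[1,[0,0,0.68],0],[1,[0,0,0.68],0]]'
```

```text
time: 7.02
tcp_pos: [650.6, 22.4, 200.0]
eef_rot: [[-0.013, 1.0, 0.001], [1.0, 0.013, 0.0], [0.0, 0.001, -1.0]]
contact_force: [-0.3, -0.1, -0.7]
width: 0.274
grasp_force: 50.0
```

```bash
python3 -m pendant '[[1,[0,0,0.02],0],[1,[0,0,0.04],0],[1,[0,0,0.055],0],[1,[0,0,0.055],0],[1,[0,0,0.055],0]]'
```

```text
time: 7.43
tcp_pos: [650.3, 22.4, 194.2]
eef_rot: [[-0.012, 1.0, -0.0], [1.0, 0.012, 0.0], [0.0, -0.0, -1.0]]
contact_force: [0.2, -0.1, -0.7]
width: 0.272
grasp_force: 50.0
```

```bash
python3 -m pendant '[[1,[0,0,0.01],0],[1,[0,0,0.02],0],[1,[0,0,0.02],0],[1,[0,0,0.02],0]]' | sed -n 2,4p
python3 -m pendant '[[0.5,[0,0,0],0],[0.3,[0,0,0],0],[0.15,[0,0,0],0],[0.15,[0,0,0],0],[0.15,[0,0,0],0],[0.15,[0,0,-0.0],0],[0.15,[0,0,-0.05],0],[0.15,[0,0,-0.15],0],[0.15,[0,0,-0.35],0],[0.15,[0,0,-0.65],0],[0.15,[0,0,-1],0],[0.15,[0,0,-1],0]]'
python3 - <<'E'
from h import *
c=viewer.calibration("wrist");im=viewer.grab_frame("wrist");cv2.imwrite("pics/w4.png",im[...,::-1])
for m in masks_of("wrist","peeler_mid")[:1]:
    r,_=axis(m["mask"],c,22);print(m["confidence"],m["bbox"],r)
E
```

```text
tcp_pos: [650.4, 22.4, 193.2]
eef_rot: [[-0.012, 1.0, 0.001], [1.0, 0.012, 0.0], [0.0, 0.001, -1.0]]
contact_force: [-2.2, -0.1, 5.3]
time: 8.77
tcp_pos: [652.3, 22.4, 300.7]
eef_rot: [[-0.012, 1.0, 0.015], [1.0, 0.012, 0.0], [0.0, 0.015, -1.0]]
contact_force: [0.8, -0.0, 0.7]
width: 0.424
grasp_force: 0.0
0.86 [268.1, 173.8, 27.1, 217.7] ((651.2567749023438, 43.3060302734375), (171.45314025878906, 25.070575714111328), 89.67472076416016)
```

View pics/w4.png

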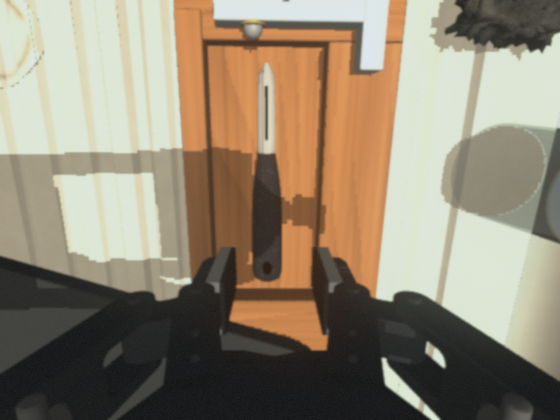

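The peeler lies flat and centred in the well (column 267, rows 65–278). Next I'll close the fingers and go to the right side of the top's free end.

```bash
python3 -m pendant '[[0.15,[-0.18,-0.29,0],0],[0.5,[-0.37,-0.58,0],0],[1,[-0.56,-0.875,0],0]]' 40| tail -1
python3 -m pendant '[[1,[-0.18,-0.29,0],0],[1,[-0.37,-0.58,0],0],[1,[-0.56,-0.875,0],0]]' | tail -1
python3 -m pendant '[[1,[-0.18,-0.29,0],0.07],[1,[-0.37,-0.58,0],0.14],[1,[-0.56,-0.875,0],0.21],[1,[-0.56,-0.875,0],0.21],[1,[-0.56,-0.875,0],0.21],[1,[-0.56,-0.875,0],0.21]]'
python3 - <<'E'
from h import *
c=viewer.calibration("top");viewer.grab_frame("top")
for m in masks_of("top","swivel_top")[:1]:
    r,_=axis(m["mask"],c,46);print(m["confidence"],m["bbox"],r)
E
```

```text
grasp_force: 0.0
grasp_force: 0.0
time: 9.87
tcp_pos: [390.1, -148.9, 292.0]
eef_rot: [[0.298, 0.955, 0.0], [0.955, -0.298, 0.0], [0.0, 0.0, -1.0]]
contact_force: [-0.1, 0.3, -0.2]
width: -0.0
grasp_force: 0.0
0.92 [288.1, 210.3, 100.8, 146.3] ((545.1746826171875, -106.9911117553711), (118.2099838256836, 344.8603210449219), 72.38453674316406)
```

```bash
python3 -m pendant '[[1,[0,0,0.2],0],[1,[0,0,0.4],0],[1,[0,0,0.6],0],[1,[0,0,0.72],0],[1,[0,0,0.78],0],[1,[0,0,0.78],0],[1,[0,0,0.78],0]]' | head -4
python3 -m pendant '[[1,[0.02,0,0],0],[1,[0.04,0,0],0],[1,[0.06,0,0],0],[1,[0.08,0,0],0],[1,[0.1,0,0],0],[1,[0.12,0,0],0],[1,[0.14,0,0],0],[1,[0.15,0,0],0],[1,[0.15,0,0],0]]'
```

```text
time: 10.55
tcp_pos: [390.7, -148.6, 214.2]
eef_rot: [[0.297, 0.955, 0.0], [0.955, -0.297, 0.0], [0.0, 0.0, -1.0]]
contact_force: [-0.2, 0.0, 0.0]
time: 11.3
tcp_pos: [394.5, -134.4, 214.2]
eef_rot: [[0.298, 0.955, -0.0], [0.955, -0.298, 0.0], [0.0, -0.0, -1.0]]
contact_force: [0.2, -0.3, -0.6]
width: 0.001
grasp_force: 0.0
```

Not touching yet. I'll start the arc: each row turns the finger 1° about the pin.

```bash
python3 -m pendant '[[1,[0.021,-0.006,0],0.006],[1,[0.043,-0.012,0],0.012],[1,[0.064,-0.017,0],0.017],[1,[0.086,-0.023,0],0.023],[1,[0.107,-0.028,0],0.029],[1,[0.129,-0.033,0],0.035]]'
python3 -m pendant '[[1,[0.021,-0.006,0],0.006],[1,[0.043,-0.012,0],0.012],[1,[0.064,-0.017,0],0.017],[1,[0.086,-0.023,0],0.023],[1,[0.107,-0.028,0],0.029],[1,[0.129,-0.033,0],0.035]]'
```

```text
time: 11.8
tcp_pos: [395.0, -121.1, 214.2]
eef_rot: [[0.348, 0.937, -0.0], [0.937, -0.348, 0.0], [-0.0, -0.0, -1.0]]
contact_force: [-1.0, -0.7, -0.1]
width: 0.002
grasp_force: 0.8
time: 12.3
tcp_pos: [396.4, -107.8, 214.1]
eef_rot: [[0.397, 0.918, -0.001], [0.918, -0.397, 0.0], [-0.0, -0.001, -1.0]]
contact_force: [-1.3, -1.3, 1.1]
width: 0.001
grasp_force: 1.0
```

```bash
python3 -m pendant '[[1,[0.043,-0.012,0],0.012],[1,[0.086,-0.023,0],0.023],[1,[0.129,-0.033,0],0.035],[1,[0.173,-0.042,0],0.047],[1,[0.216,-0.051,0],0.058],[1,[0.26,-0.059,0],0.07],[1,[0.304,-0.066,0],0.081],[1,[0.348,-0.072,0],0.093],[1,[0.392,-0.078,0],0.105],[1,[0.436,-0.083,0],0.116],[1,[0.48,-0.087,0],0.128],[1,[0.524,-0.09,0],0.14]]'
python3 - <<'E'
from h import *
c=viewer.calibration("top");viewer.grab_frame("top")
for m in masks_of("top","swivel_top")[:1]:
    r,_=axis(m["mask"],c,46);print(m["confidence"],m["bbox"],r)
E
```

```text
time: 13.3
tcp_pos: [408.6, -56.0, 214.2]
eef_rot: [[0.58, 0.815, -0.002], [0.815, -0.58, 0.0], [-0.001, -0.001, -1.0]]
contact_force: [-3.5, -3.1, 4.7]
width: 0.005
grasp_force: 1.9
0.57 [289.8, 177.6, 96.6, 76.5] ((601.6194458007812, -105.97232055664062), (118.71865844726562, 239.34933471679688), 55.279701232910156)
```

```bash
python3 -m pendant '[[1,[0.043,-0.012,0],0.012],[1,[0.086,-0.023,0],0.023],[1,[0.129,-0.033,0],0.035],[1,[0.173,-0.042,0],0.047],[1,[0.216,-0.051,0],0.058],[1,[0.26,-0.059,0],0.07]]'
python3 -m pendant '[[1,[0.043,-0.012,0],0.012],[1,[0.086,-0.023,0],0.023],[1,[0.129,-0.033,0],0.035],[1,[0.173,-0.042,0],0.047],[1,[0.216,-0.051,0],0.058],[1,[0.26,-0.059,0],0.07]]'
```

```text
time: 13.9
tcp_pos: [419.0, -31.7, 214.1]
eef_rot: [[0.662, 0.75, -0.001], [0.75, -0.662, -0.0], [-0.001, -0.001, -1.0]]
contact_force: [-1.8, -2.3, 2.8]
width: 0.001
grasp_force: 1.5
time: 14.4
tcp_pos: [431.6, -8.4, 214.2]
eef_rot: [[0.737, 0.676, -0.002], [0.676, -0.737, -0.0], [-0.001, -0.001, -1.0]]
contact_force: [-2.9, -3.4, 2.9]
width: 0.003
grasp_force: 1.9
```

```bash
python3 -m pendant '[[1,[0.043,-0.012,0],0.012],[1,[0.086,-0.023,0],0.023],[1,[0.129,-0.033,0],0.035],[1,[0.173,-0.042,0],0.047],[1,[0.216,-0.051,0],0.058],[1,[0.26,-0.059,0],0.07],[1,[0.304,-0.066,0],0.081],[1,[0.348,-0.072,0],0.093],[1,[0.392,-0.078,0],0.105],[1,[0.436,-0.083,0],0.116],[1,[0.48,-0.087,0],0.128],[1,[0.524,-0.09,0],0.14]]'
python3 -m pendant '[[1,[0.043,-0.012,0],0.012],[1,[0.086,-0.023,0],0.023],[1,[0.129,-0.033,0],0.035],[1,[0.173,-0.042,0],0.047],[1,[0.216,-0.051,0],0.058],[1,[0.26,-0.059,0],0.07]]'
```

```text
time: 15.4
tcp_pos: [464.6, 34.2, 214.1]
eef_rot: [[0.862, 0.507, -0.0], [0.507, -0.862, 0.0], [-0.0, -0.001, -1.0]]
contact_force: [-3.6, 0.3, 0.8]
width: -0.002
grasp_force: 1.3
time: 15.9
tcp_pos: [483.9, 52.3, 214.2]
eef_rot: [[0.91, 0.414, -0.001], [0.414, -0.91, -0.0], [-0.001, -0.0, -1.0]]
contact_force: [-5.1, -0.7, 4.3]
width: -0.0
grasp_force: 2.4
```

```bash
python3 -m pendant '[[1,[0.021,-0.006,0],0.006],[1,[0.043,-0.012,0],0.012],[1,[0.064,-0.017,0],0.017],[1,[0.086,-0.023,0],0.023],[1,[0.107,-0.028,0],0.029],[1,[0.129,-0.033,0],0.035],[1,[0.151,-0.038,0],0.041],[1,[0.173,-0.042,0],0.047],[1,[0.194,-0.047,0],0.052],[1,[0.216,-0.051,0],0.058],[1,[0.238,-0.055,0],0.064],[1,[0.26,-0.059,0],0.07]]'
python3 -m pendant '[[1,[0.021,-0.006,0],0.006],[1,[0.043,-0.012,0],0.012],[1,[0.064,-0.017,0],0.017],[1,[0.086,-0.023,0],0.023],[1,[0.107,-0.028,0],0.029],[1,[0.129,-0.033,0],0.035]]'
python3 -m pendant '[[1,[0.021,-0.006,0],0.006],[1,[0.043,-0.012,0],0.012],[1,[0.064,-0.017,0],0.017],[1,[0.086,-0.023,0],0.023],[1,[0.107,-0.028,0],0.029],[1,[0.129,-0.033,0],0.035]]'
```

```text
time: 16.9
tcp_pos: [505.3, 68.4, 214.2]
eef_rot: [[0.948, 0.317, -0.0], [0.317, -0.948, 0.0], [0.0, -0.0, -1.0]]
contact_force: [-3.7, -0.9, 2.8]
width: 0.003
grasp_force: 1.9
time: 17.4
tcp_pos: [516.5, 75.6, 214.2]
eef_rot: [[0.964, 0.267, 0.0], [0.267, -0.964, 0.0], [0.0, -0.0, -1.0]]
contact_force: [-3.9, -0.3, 3.3]
width: 0.001
grasp_force: 1.8
time: 17.9
tcp_pos: [528.0, 82.2, 214.2]
eef_rot: [[0.976, 0.216, -0.0], [0.216, -0.976, 0.0], [-0.0, -0.0, -1.0]]
contact_force: [-3.2, -0.6, 1.5]
width: 0.001
grasp_force: 1.7
```

```bash
for i in 1 2; do python3 -m pendant '[[1,[0.011,-0.003,0],0.003],[1,[0.021,-0.006,0],0.006],[1,[0.032,-0.009,0],0.009],[1,[0.043,-0.012,0],0.012],[1,[0.054,-0.015,0],0.015],[1,[0.064,-0.017,0],0.017]]'; done
```

```text
time: 18.4
tcp_pos: [532.1, 84.5, 214.0]
eef_rot: [[0.981, 0.192, -0.006], [0.192, -0.981, -0.002], [-0.006, 0.001, -1.0]]
contact_force: [-9.0, -3.8, 6.9]
width: -0.001
grasp_force: 4.8
time: 18.9
tcp_pos: [537.4, 87.2, 213.9]
eef_rot: [[0.986, 0.167, -0.008], [0.167, -0.986, -0.002], [-0.009, 0.001, -1.0]]
contact_force: [-11.2, -5.3, 8.3]
width: 0.005
grasp_force: 5.7
```

```bash
python3 -m pendant '[[1,[0.011,-0.003,0],0.003],[1,[0.021,-0.006,0],0.006],[1,[0.032,-0.009,0],0.009],[1,[0.043,-0.012,0],0.012],[1,[0.054,-0.015,0],0.015],[1,[0.064,-0.017,0],0.017]]'; python3 - <<'E'
from h import *
c=viewer.calibration("top");viewer.grab_frame("top")
for m in masks_of("top","swivel_top")[:1]:
    r,_=axis(m["mask"],c,46);print(m["confidence"],m["bbox"],r)
E
```

```text
time: 19.4
tcp_pos: [544.7, 90.3, 214.0]
eef_rot: [[0.99, 0.141, -0.003], [0.141, -0.99, -0.001], [-0.003, 0.001, -1.0]]
contact_force: [-6.1, -2.4, 4.7]
width: 0.003
grasp_force: 3.4
0.93 [278.1, 163.1, 124.0, 51.2] ((637.2406005859375, -60.47737121582031), (121.73771667480469, 280.3812255859375), 9.148616790771484)
```

```bash
python3 -m pendant '[[1,[0.011,-0.003,-0.005],0.003],[1,[0.021,-0.006,-0.01],0.006],[1,[0.032,-0.009,-0.01],0.009]]' | sed -n '2p;4p'
python3 -m pendant '[[1,[0.011,-0.003,0],0.003],[1,[0.021,-0.006,0],0.006],[1,[0.032,-0.009,0],0.009]]' | sed -n '2p;4p'
python3 -m pendant '[[1,[0.011,-0.003,0],0.003],[1,[0.021,-0.006,0],0.006],[1,[0.032,-0.009,0],0.009]]' | sed -n '2p;4p'
```

```text
tcp_pos: [548.7, 92.0, 214.8]
contact_force: [-3.8, -3.1, -1.1]
tcp_pos: [552.0, 93.4, 215.0]
contact_force: [-1.6, -1.6, -1.3]
tcp_pos: [555.0, 94.8, 215.2]
contact_force: [-2.6, -1.9, -1.9]
```

```bash
for i in 1 2; do python3 -m pendant '[[1,[0.011,-0.003,0],0.003],[1,[0.021,-0.006,0],0.006]]' | sed -n '2p;4p'; done
```

```text
tcp_pos: [557.0, 95.5, 215.2]
contact_force: [-3.2, -0.6, -1.9]
tcp_pos: [559.0, 96.4, 215.2]
contact_force: [-3.0, -1.8, -1.1]
```

```bash
python3 - <<'E'
from h import *
c=viewer.calibration("top");im=viewer.grab_frame("top");cv2.imwrite("pics/t5.png",cv2.resize(im[95:205,165:355,::-1],None,fx=4,fy=4,interpolation=cv2.INTER_CUBIC))
for m in masks_of("top","swivel_top")[:1]:
    r,_=axis(m["mask"],c,46);print(m["confidence"],m["bbox"],r)
E
```

```text
(no output)
```

View pics/t5.png

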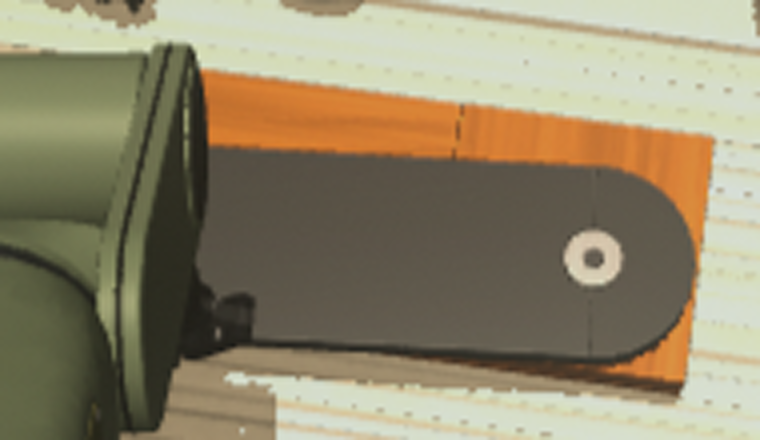

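The top is still about 4° short of parallel (its back edge runs (205,146)–(590,168), against the base's steeper edge). I'll keep going in small steps.

```bash
for i in 1 2 ; do python3 -m pendant '[[1,[0.011,-0.003,0],0.003],[1,[0.021,-0.006,0],0.006]]' | sed -n '2p;4p'; done
```

```text
tcp_pos: [560.9, 97.1, 215.2]
contact_force: [-3.4, -0.6, -1.6]
tcp_pos: [563.0, 97.9, 215.2]
contact_force: [-3.4, -0.6, -1.1]
```

```bash
python3 -m pendant '[[1,[0.011,-0.003,0],0.003],[1,[0.021,-0.006,0],0.006]]' | sed -n '2p;4p'
```

```text
tcp_pos: [565.1, 98.7, 215.1]
contact_force: [-2.7, -1.1, -2.8]
```

```bash
python3 -m pendant '[[1,[0.011,-0.003,0],0.003],[1,[0.021,-0.006,0],0.006]]' | sed -n '2p;4p'
```

```text
tcp_pos: [567.2, 99.4, 215.1]
contact_force: [-2.9, 0.1, -2.0]
```

```bash
for i in 1 2; do python3 -m pendant '[[1,[0.011,-0.003,0],0.003],[1,[0.021,-0.006,0],0.006]]' | sed -n '2p;4p'; done; python3 -c "
from h import *
print(env.get_obs()['eef_rot'])"
```

```text
tcp_pos: [569.3, 100.0, 215.2]
contact_force: [-2.5, -0.1, -1.2]
tcp_pos: [571.4, 100.7, 215.2]
contact_force: [-3.1, 0.3, -1.1]
[[ 9.99584786e-01  2.88135112e-02 -1.90292911e-04]
 [ 2.88135462e-02 -9.99584787e-01  1.84191288e-04]
 [-1.84906701e-04 -1.89597822e-04 -9.99999965e-01]]
```

```bash
python3 -m pendant '[[1,[0.011,-0.003,0],0.003],[1,[0.021,-0.006,0],0.006]]' | sed -n '2p;4p'
```

```text
tcp_pos: [573.4, 101.4, 215.2]
contact_force: [-3.1, -0.1, -1.6]
```

```bash
python3 -m pendant '[[1,[0.011,-0.003,0],0.003],[1,[0.021,-0.006,0],0.006]]' | sed -n '2p;4p'
```

```text
tcp_pos: [575.5, 102.0, 215.2]
contact_force: [-3.6, 0.2, -2.0]
```

```bash
python3 -m pendant '[[1,[0.011,-0.003,0],0.003],[1,[0.021,-0.006,0],0.006]]' | sed -n '2p;4p'
```

```text
tcp_pos: [578.5, 102.6, 215.7]
contact_force: [-0.3, -0.3, 0.3]
```

```bash
python3 -m pendant '[[1,[0.011,-0.003,0],0.003],[1,[0.021,-0.006,0],0.006]]' | sed -n '2p;4p'
```

```text
tcp_pos: [580.6, 103.2, 215.9]
contact_force: [-0.9, -1.2, 0.6]
```

```bash
python3 -m pendant '[[1,[0.011,-0.003,0],0.003],[1,[0.021,-0.006,0],0.006]]' | sed -n '2p;4p'
```

```text
tcp_pos: [581.6, 103.7, 215.4]
contact_force: [-2.2, -0.9, 1.8]
```

The force fell away, so the ball probably snapped in. A nudge will confirm the hard stop.

```bash
python3 -m pendant '[[1,[0.006,0,0],0],[1,[0.006,0,0],0]]' | sed -n '2p;4p'
```

```text
tcp_pos: [582.1, 103.8, 215.3]
contact_force: [-3.8, -0.7, 2.6]
```

```bash
python3 -m pendant '[[1,[0.006,0,0],0],[1,[0.006,0,0],0]]' | sed -n '2p;4p'
```

```text
tcp_pos: [582.3, 103.8, 215.2]
contact_force: [-5.7, -0.1, 4.7]
```

```bash
python3 -m pendant '[[1,[0.006,0,-0.005],0],[1,[0.006,0,-0.005],0]]' | sed -n '2p;4p'
```

```text
tcp_pos: [582.5, 103.8, 215.3]
contact_force: [-4.6, 1.2, 2.5]
```

```bash
python3 -m pendant '[[1,[0.006,0,-0.005],0],[1,[0.006,0,-0.005],0]]' | sed -n '2p;4p'
```

```text
tcp_pos: [582.8, 103.8, 215.3]
contact_force: [-6.5, 0.8, 0.2]
```

Hard stop confirmed: 0.6 mm commanded gives 0.3 mm of motion and a rising force. I'll back off, lift away and look.

```bash
python3 -m pendant '[[1,[-0.02,0,0],0],[1,[-0.06,0,0],0],[1,[-0.2,0,0],0],[1,[-0.4,0,-0.1],0],[1,[-0.6,0,-0.3],0],[1,[-0.8,0,-0.6],0],[1,[-1,0,-0.9],0],[1,[-1,0,-0.9],0]]' | sed -n '2p;4p'
python3 -m pendant '[[1,[-0.3,0.1,0],0],[1,[-0.6,0.1,0],0],[1,[-0.9,0.1,0],0],[1,[-0.9,0.1,0],0]]' | sed -n '2p;4p'
python3 - <<'E'
from h import *
c=viewer.calibration("top");im=viewer.grab_frame("top");cv2.imwrite("pics/t6.png",cv2.resize(im[95:205,165:355,::-1],None,fx=4,fy=4,interpolation=cv2.INTER_CUBIC))
for l in("swivel_top","matchbox","mug","opener","fork","tablespoon"):
  for m in masks_of("top",l)[:1]:
    r,_=axis(m["mask"],c,46);print(l,m["confidence"],m["bbox"],r)
E
```

```text
tcp_pos: [483.0, 105.5, 311.4]
contact_force: [0.3, 0.1, -0.1]
tcp_pos: [389.3, 96.1, 305.4]
contact_force: [-0.2, -0.0, 0.2]
swivel_top 0.7 [263.9, 156.1, 147.3, 62.9] ((651.411376953125, -28.198898315429688), (341.7090148925781, 120.48509216308594), 89.5126953125)
matchbox 0.67 [376.2, 270.9, 53.7, 31.9] ((426.7337646484375, -308.3233947753906), (65.4572982788086, 111.42658233642578), 16.405019760131836)
mug 0.86 [413.3, 193.8, 56.8, 49.7] ((608.2027587890625, -381.8013916015625), (99.234619140625, 124.07827758789062), 18.449007034301758)
opener 0.74 [301.4, 299.7, 68.3, 46.2] ((331.0528564453125, -157.21588134765625), (167.4744110107422, 40.31077575683594), 68.49462127685547)
fork 0.56 [158.6, 269.9, 66.4, 19.7] ((358.4356994628906, 157.58352661132812), (153.85147094726562, 19.388521194458008), 86.24235534667969)
tablespoon 0.57 [191.1, 292.1, 12.3, 6.1] ((312.2403869628906, 86.90015411376953), (12.916313171386719, 19.697664260864258), 8.355203628540039)
```

View pics/t6.png

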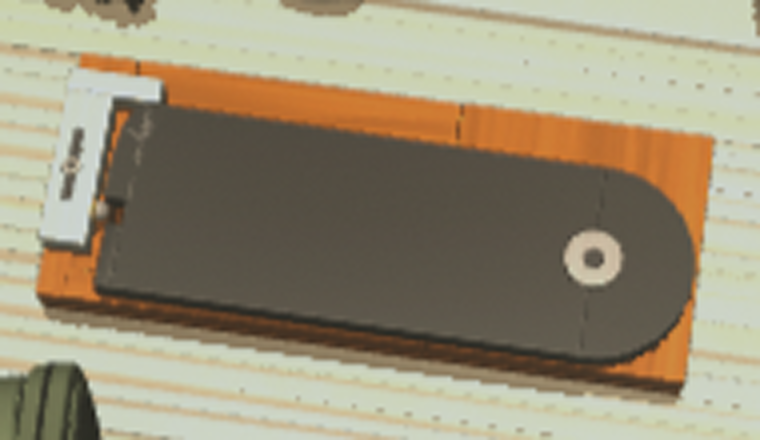

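The picture shows the top tight against the keeper's stop at (130,100), with the ball out in its notch at (105,210) and the top within about 1° of parallel. I'm handing the job in.

```bash
python3 -c "
from workcell import env
print(env.get_obs()['time'],env.finish_job())"
```

```text
the job is handed in; nothing more can be done
24.5333 None
```

The peeler is flat in the well and the top is shut over it, against the keeper with the ball in its notch; I handed the job in at 24.5 s (no verdict came back), the highest force reading while pushing was about 15 N, and no bystander showed a shift, though the arm partly hid the fork and spoon in the last picture.

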